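# Unhook the wire basket from the safety hook in a rug-tufting workshop

## Task

Take the steel basket by its wooden grip, lift its bar up past the tip of the deep hook, easing up the sprung keeper above it, and draw it out without ever forcing the hook. Then set the basket down upright in the middle of the cork mat, holding it until it stands there, and let go. Keep the robot itself off the hook stand and leave the other things on the table where they are.

Things in the scene. Friction and masses are not known exactly. Their poses are not given: they have to be found in the camera images.
- basket: open steel basket, 0.15 to 0.27 kg, hanging on the hook at the start. Origin level with its underside, straight below its bar; z up. Tray 90 (x) by 110 (y) by 50 mm high, walls 3 mm, centred 6 mm to +x of the origin. Two flat uprights at y = +-53 mm carry a round hanging bar along y, 8 mm thick, its axis 140 mm above the origin. Balanced below the bar
- basket_bar (a point): the middle of the basket's hanging bar (on its axis)
- basket_grip (a point): where to hold the basket's upright wooden grip, in front (-x) of the tray: 26 (x) by 14 (y) mm, 80 mm high. This point is on its middle line, 65 mm to -x of the bar, 108 mm above the basket's underside and 22 mm below the grip's top. Pinch it from above across the 14 mm (along the basket's y), firmly (about 45 N), as the load lies 65 mm to one side
- stand: fixed steel hook stand. Origin on the table straight below the resting bar; the hook opens towards its -x. A post (20 by 30 mm, 297 mm high, centre x = +75 mm) on a foot (x = 55 to 155 mm, 90 mm wide) carries a fixed seat and, clamped at another height each time, a bracket with the hook's upturned tip and a sprung keeper over it. Do not load the hook by more than 8 N
- stand_seat (a point): top of the seat under the bar, 166 mm above the table, 24 mm wide (y); a 20 mm high back stop has its face at x = +7 mm. In front the tip plate (x = -12 to -7 mm, 24 mm wide) rises past the seat. Its edge is 22 to 62 mm above the seat: this setting differs each time and is not reported, so it must be found by feel or sight. The bar must be lifted over it and drawn out to -x
- stand_post (a point): middle of the post's top (x = +75 mm). Keeper: flat plate (x = -14 to +14 mm) on the bracket, at rest 5 mm above the tip edge, so the 8 mm bar must push it up 3 mm or more to pass. It yields 10 mm, pushing back with about 1.3 N at first, 2 N at 3 mm, 3 N at 6.5 mm, 3.8 N at 10 mm, then a hard stop. The bracket's top arm (x = -5 to +65 mm) ends 39 mm above the tip edge
- mat: square cork mat, 190 by 190 by 4 mm, fixed flat on the table; origin at the centre of its underside (its top is 4 mm above)
- staple_box: bystander: loose cardboard box of staples, 75 by 45 by 35 mm high, origin at the centre of its underside
- screwdriver: bystander: loose screwdriver 200 mm long, lying on the table along its own x
- bobbin: bystander: loose white plastic bobbin, 56 mm across and 50 mm high, standing; origin at the centre of its underside
Things that resemble listed ones, but are neither listed nor needed, are in the scene too. Leave any green look-alike of the basket alone.

How it is judged:
On the way, in this order (a step that is already met when the one before it is completed fails the run):
1. the bar has been drawn out of the hook over its tip, the basket held in the fingers (x of basket_bar in the frame of stand below -0.03 m and contact force between the fingers and basket above 1 N), for 0.1 s.
2. the basket stands upright in the middle of the mat while still held (horizontal distance between basket and mat below 0.03 m and z of basket in the frame of mat below 0.01 m and angle between basket's own z axis and vertical below 0.15 rad and contact force between the fingers and basket above 1 N), for 0.1 s.
At the end, for the whole second after the job is handed in: the basket stands at rest and upright (within 0.06 rad) on the cork mat, its origin within 30 mm of the mat's centre (horizontal distance between basket and mat below 0.03 m and z of basket in the frame of mat below 0.008 m and angle between basket's own z axis and vertical below 0.06 rad and linear speed of basket below 0.02 m/s); the robot touches nothing.
It fails at once if the basket is forced against the hook stand with more than 8 N (contact force between basket and stand above 8 N).
It fails at once if the robot itself pushes on the hook stand (more than 3 N) (contact force between any of the fingers, the arm and stand above 3 N).
It fails at once if a bystander is shifted by more than 20 mm (distance of any of staple_box, screwdriver, bobbin from where it was at the start of the episode above 0.02 m).
It also fails if it takes over 58 s, if anything falls off the work surface, if the arm or the gripper's body presses on something with over 40 N, if the wrist force passes 120 N, or if a joint passes its speed limit or range.

## Robot

A 7-joint arm with a two-finger parallel gripper is mounted at the origin on the work surface. World frame = base frame: x ahead of the robot, y to its left, z up, the work surface at z = 0. Lengths are in m, angles in rad, forces in N, time in s.
With the tool pointing down it reaches from about 0.4 to 0.875 m from the base axis. Payload 6.5 kg.
Tool frame: the origin (TCP) lies between the finger pads; the fingertips stand 14 mm ahead of it and the grasp point (between the pads) lies 5 mm behind it (manip.finger_overhang is the distance from the TCP to the fingertips, in m); z points along the fingers, y is the line along which they close (so a half turn about z gives the same grasp; the last joint's range is limited). The gripper opens to 88 mm and grips with 3 to 60 N. Pads are 18 mm wide; open, the fingers measure 123 mm over their backs; the gripper's body (75 mm by 187 mm) begins 45 mm behind the grasp point.
Start: joints at [-1.325, 0.536, -0.004, 1.538, 0.003, 1.067, -0.071], TCP at [0.199, 0.619, 0.253] pointing down, gripper open.
Joint ranges: [-2.7, 2.7], [-0.37, 2.16], [-1.27, 1.26], [0.24, 2.4], [-1.31, 4.45], [0.19, 1.91], [-2.76, 2.76]. Speed limits (rad/s): [2.39, 2.39, 3.14, 3.14, 3.14, 3.14, 3.14].

## Interface

Orientations are given as a 3x3 rotation matrix whose columns are the frame's x, y, z axes.
In Python, from bench import manip gives the robot as it stands.
- The arm moves only by the tool jog_arm, never from a script. Its arguments are lists of equal length, an entry for each row: "linear": the shift along the tool's x, y, z in parts of the range, where 1.0 means 100 cm, a list of three; "yaw": the turn about the tool's z in a scale on which 1.0 is 2 pi rad; "hand": the closure, from 0 (fully open) to 1 (shut). In form: {"linear": [[dx, dy, dz], ...], "yaw": [yaw, ...], "hand": [hand, ...]}. A call has 1 to 12 rows; each row is the pose to reach, as a shift and turn from the pose commanded when the call began, along the tool's axes at that moment; what a row does not reach only later rows make up. A row lasts 1/8 s, in which the tool goes at most 62.5 mm and 10.7 degrees, less where a joint would pass 70% of its speed; a pose out of reach is approached as far as the arm can. Shift and turn numbers lie between -1 and 1, and a call with a number outside is refused. A call with a gripper value outside its range is refused whole. The fingers move at their own pace and stop on an object; the grip force is fixed at half the most. Time passes only in rows, so rows that repeat a pose let the fingers close. It gives the time, the measured TCP pose, the force, the opening and the grip force at its end, in the units of the state.
- manip.observe(): the state, without advancing time (a new reading comes with each control period).
- manip.get_image(name): name is "side" or "top"; returns the picture (384x512x3 uint8, blue, green, red); there is no depth.
- manip.camera_info(name): a dict with "camera_matrix" (3x3 intrinsics, pixels), "R" (3x3) and "t" (3): a world point X has camera coordinates R X + t. Camera axes: x right, y down, z forward; pixel columns grow to the right and rows downward; lengths in m; the calibration is good to about 2 mm. A picture is of the moment at which its call begins. camera_info takes no time and is no camera call.
- manip.hand_in(): hands the job in; it is judged then, once.
The state is a dict: "t": time; "joint_positions": joint angles; "dq": joint speeds; "joint_torque": joint torques, N m; "ee_pos": TCP position; "tcp_rot": TCP orientation; "contact_force": force on the tool from outside, world axes, zero at the start; "moment": the same for the moment, N m; "finger_gap": finger opening in m; "finger_force": force on a finger pad.
Only numpy, scipy, OpenCV 4.12 (cv2) and the standard library are available. Lean on these libraries where they do the work, as an engineer would, in place of code of your own. Each camera call takes 0.05 s, during which the arm holds its last target. There are 200 camera calls.

## Working session

There is one attempt and no reset: what is moved stays moved. The work goes in short steps, Python scripts to look and compute and a tool call to move; the robot and the scene stay as the last step left them, time stands still between calls to the robot, and variables do not carry over. Pictures are saved under pics/ and viewed, at most 10 in all, crops included, and the job is handed in when it is done.

Besides the shell and the picture viewer there is one more tool, called after "Emit:" by a JSON object that holds its "op" and its "data". jog_arm: Moves the arm, as the interface text tells. Its arguments: {"type":"object","properties":{"linear":{"type":"array","items":{"type":"array","items":{"type":"number"}}},"yaw":{"type":"array","items":{"type":"number"}},"hand":{"type":"array","items":{"type":"number"}}},"required":["linear","yaw","hand"]}

```bash
mkdir -p pics; ls; python3 - <<'E'
from bench import manip
import cv2
for n in("side","top"):
    im=manip.get_image(n); cv2.imwrite(f"pics/{n}0.png",im)
    c=manip.camera_info(n); print(n,c["camera_matrix"].round(1).tolist(),c["R"].round(3).tolist(),c["t"].round(3).tolist())
o=manip.observe(); print(o["t"],o["ee_pos"],o["tcp_rot"].round(3) if hasattr(o["tcp_rot"],'round') else o["tcp_rot"],o["finger_gap"],o["contact_force"])
E
```

```text
pics
side [[395.4, 0.0, 252.7], [0.0, 395.4, 197.6], [0.0, 0.0, 1.0]] [[-0.977, -0.213, -0.025], [-0.087, 0.502, -0.861], [0.196, -0.838, -0.508]] [0.593, 0.235, 1.103]
top [[387.6, 0.0, 255.3], [0.0, 387.6, 185.4], [0.0, 0.0, 1.0]] [[-0.013, -1.0, -0.025], [-0.983, 0.018, -0.183], [0.184, 0.022, -0.983]] [0.007, 0.613, 1.376]
0.1 [0.19923756 0.61816781 0.25195379] [[-0.952  0.307 -0.   ]
 [ 0.307  0.952 -0.001]
 [-0.    -0.002 -1.   ]] 0.08807227966010833 [-0.40713181  0.51971178  0.19293492]
```

View pics/side0.png

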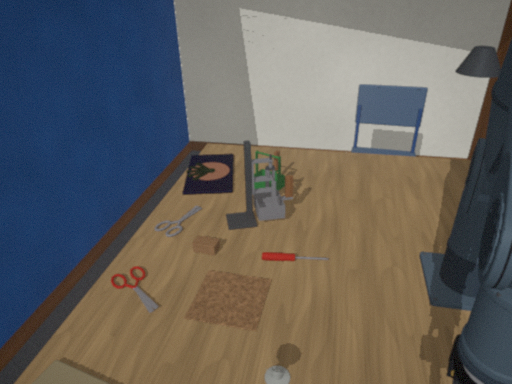

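View pics/top0.png

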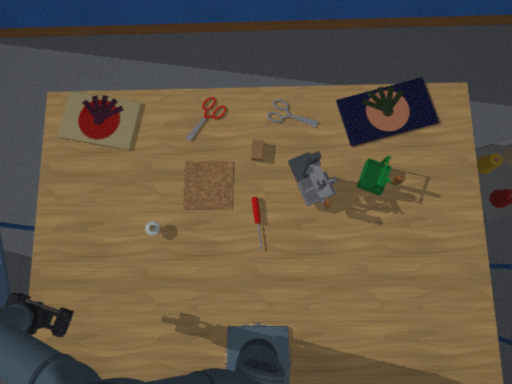

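Side view: the stand is at (248,190), the steel basket at about (268,205), and a green look-alike hangs or stands behind it at (268,170). The mat is at (230,298), the box at (207,245), the screwdriver at (295,257) and the bobbin at (278,375). In the top view there are two candidates: the grey steel basket at (315,188) next to the stand post at (303,165), and a green basket at (375,176). The grey one fits the description, so I'll enlarge it to confirm.

```bash
python3 - <<'E'
import cv2,numpy as np
a=cv2.imread("pics/top0.png")[140:220,270:350]; b=cv2.imread("pics/side0.png")[130:240,215:305]
a=cv2.resize(a,(440,440),interpolation=cv2.INTER_CUBIC); b=cv2.resize(b,(360,440),interpolation=cv2.INTER_CUBIC)
cv2.imwrite("pics/crop0.png",np.hstack([a,b]))
E
```

```text
(no output)
```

View pics/crop0.png

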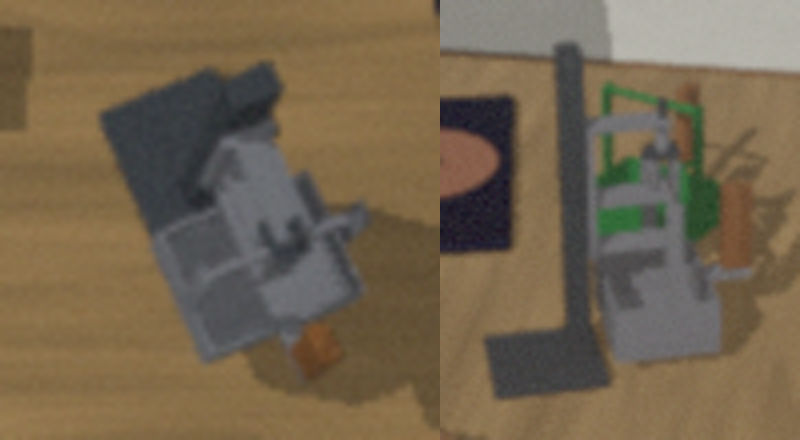

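Grey basket confirmed: it has a bar through the hook, an orange grip at top px (327.5,203.6) and side px (289,175–197), and it stands in front of the dark post. Post top is at about top px (316,156) and side px (247,142). The green basket is a separate decoy behind it.

```bash
cat > h.py <<'E'
from bench import manip
import cv2,numpy as np
C={n:manip.camera_info(n) for n in("side","top")}
def ray(n,p):
    c=C[n];R=np.array(c["R"]);d=R.T@np.linalg.inv(c["camera_matrix"])@np.array([p[0],p[1],1.]);o=-R.T@np.array(c["t"]);return o,d
def onz(n,p,z): o,d=ray(n,p);return o+d*(z-o[2])/d[2]
def proj(n,X):
    c=C[n];q=c["camera_matrix"]@(np.array(c["R"])@np.array(X)+c["t"]);return q[:2]/q[2]
def tri(p,q):
    A=[];b=[]
    for n,x in(("side",p),("top",q)):
        o,d=ray(n,x);d=d/np.linalg.norm(d);M=np.eye(3)-np.outer(d,d);A.append(M);b.append(M@o)
    return np.linalg.lstsq(np.vstack(A),np.hstack(b),rcond=None)[0]
E
python3 - <<'E'
from h import *
top=cv2.imread("pics/top0.png");sd=cv2.imread("pics/side0.png")
def mask(im,x0,y0,x1,y1,lo,hi,nm):
    h=cv2.cvtColor(im,cv2.COLOR_BGR2HSV);m=np.zeros(h.shape[:2],np.uint8)
    m[y0:y1,x0:x1]=cv2.inRange(h,lo,hi)[y0:y1,x0:x1]
    n,l,s,c=cv2.connectedComponentsWithStats(m)
    k=1+np.argmax(s[1:,4]);
    r=cv2.minAreaRect(np.argwhere(l==k)[:,::-1].astype(np.float32));print(nm,s[k],c[k].round(2),r)
    return c[k]
g=mask(top,318,195,340,215,(5,140,60),(14,255,255),"grip top")
gs=mask(sd,282,170,296,202,(5,120,60),(14,255,255),"grip side")
m=mask(top,175,150,245,220,(5,90,0),(14,255,140),"mat")
print("hsv",cv2.cvtColor(top,cv2.COLOR_BGR2HSV)[[203,205,185,180,190],[327,328,210,200,220]])
print("grip", onz("top",g,.16),onz("top",(327.5,203.6),.155), "tri", tri(gs,g))
print("post",onz("top",(316,156),.297),"tri",tri((247,142),(316,156)))
print("mat",onz("top",(208.5,185.5),.004),onz("side",(230,298),.004),onz("top",m,.004))
for k in [(100,115),(212,70),(152,232)]: print("foot",onz("top",(270+k[0]/5.5,140+k[1]/5.5),.008).round(3))
for k in [(487,338),(497,395),(608,382),(588,332)]: print("footS",onz("side",(215+(k[0]-440)/4,130+k[1]/4),.008).round(3))
print("scr",onz("top",(258,222),.01),"bob",onz("top",(152,228),.05),"box",onz("top",(258,150),.035),"green",onz("top",(375,176),.1))
E
```

```text
grip top [324 199   8   8  36] [327.25 202.81] ((326.800048828125, 202.6000213623047), (6.260990142822266, 6.260990142822266), 63.43495178222656)
grip side [285 176   8  21 144] [288.6  186.22] ((288.5, 186.0), (20.0, 7.0), 90.0)
mat [222 191  11   9  24] [226.42 195.42] ((226.1692352294922, 195.45384216308594), (10.666986465454102, 5.5815629959106445), 29.744882583618164)
hsv [[ 13 156 113]
 [ 13 151 103]
 [ 14 128 128]
 [ 16 126 117]
 [ 14 128 100]]
grip [ 0.52912583 -0.24774431  0.16      ] [ 0.52708213 -0.24927819  0.155     ] tri [ 0.5339238  -0.25496631  0.11608716]
post [ 0.65701412 -0.19754964  0.297     ] tri [ 0.65914557 -0.19775622  0.29446672]
mat [0.62533496 0.17832837 0.004     ] [0.6284484  0.18743639 0.004     ] [0.58551949 0.10925476 0.004     ]
foot [ 0.716 -0.13   0.008]
foot [ 0.747 -0.21   0.008]
foot [ 0.631 -0.164  0.008]
footS [ 0.746 -0.204  0.008]
footS [ 0.714 -0.12   0.008]
footS [ 0.625 -0.156  0.008]
footS [ 0.659 -0.23   0.008]
scr [ 0.48149547 -0.01013466  0.01      ] bob [0.46193993 0.37788811 0.05      ] box [ 0.75399773 -0.01455873  0.035     ] green [ 0.63104094 -0.4318938   0.1       ]
```

```bash
python3 - <<'E'
from h import *
X=np.array([.931,.365,0]);Y=np.array([-.365,.931,0]);O=np.array([.588,-.225,0])
S=lambda x,y,z:O+X*x/1e3+Y*y/1e3+np.array([0,0,z/1e3])
def cr(p): return (440+(p[0]-215)*4).round(), ((p[1]-130)*4).round()
print("posttop",cr(proj("side",S(75,0,297))),"grip top",cr(proj("side",S(-65,0,160))),"bot",cr(proj("side",S(-65,0,80))))
for z in(150,166,190,210,230,250,270): print(z,"x40",cr(proj("side",S(40,0,z))),"x0",cr(proj("side",S(0,0,z))),"tip x-12 y±12",cr(proj("side",S(-12,12,z))),cr(proj("side",S(-12,-12,z))))
print("bar ends",[cr(proj("side",S(0,y,170))) for y in(53,-53)])
print("mat",np.mean([onz("top",p,.004) for p in[(184,162),(234,161),(233,209),(183,209)]],0),np.mean([onz("side",p,.004) for p in[(222,271),(271,276),(251,326),(188,317)]],0))
im=cv2.imread("pics/side0.png");b=im[148:205,248:298]
cv2.imwrite("pics/crop1.png",cv2.resize(b,None,fx=10,fy=10,interpolation=cv2.INTER_LANCZOS4))
E
```

```text
posttop (np.float64(571.0), np.float64(46.0)) grip top (np.float64(741.0), np.float64(183.0)) bot (np.float64(739.0), np.float64(265.0))
150 x40 (np.float64(618.0), np.float64(206.0)) x0 (np.float64(665.0), np.float64(201.0)) tip x-12 y±12 (np.float64(682.0), np.float64(206.0)) (np.float64(676.0), np.float64(193.0))
166 x40 (np.float64(618.0), np.float64(189.0)) x0 (np.float64(665.0), np.float64(184.0)) tip x-12 y±12 (np.float64(682.0), np.float64(189.0)) (np.float64(676.0), np.float64(176.0))
190 x40 (np.float64(617.0), np.float64(163.0)) x0 (np.float64(665.0), np.float64(158.0)) tip x-12 y±12 (np.float64(682.0), np.float64(164.0)) (np.float64(676.0), np.float64(151.0))
210 x40 (np.float64(617.0), np.float64(141.0)) x0 (np.float64(665.0), np.float64(137.0)) tip x-12 y±12 (np.float64(682.0), np.float64(142.0)) (np.float64(676.0), np.float64(129.0))
230 x40 (np.float64(616.0), np.float64(119.0)) x0 (np.float64(665.0), np.float64(114.0)) tip x-12 y±12 (np.float64(682.0), np.float64(119.0)) (np.float64(676.0), np.float64(107.0))
250 x40 (np.float64(616.0), np.float64(96.0)) x0 (np.float64(665.0), np.float64(92.0)) tip x-12 y±12 (np.float64(682.0), np.float64(97.0)) (np.float64(676.0), np.float64(85.0))
270 x40 (np.float64(616.0), np.float64(73.0)) x0 (np.float64(665.0), np.float64(69.0)) tip x-12 y±12 (np.float64(682.0), np.float64(74.0)) (np.float64(676.0), np.float64(62.0))
bar ends [(np.float64(678.0), np.float64(210.0)), (np.float64(653.0), np.float64(152.0))]
mat [0.62737755 0.1784698  0.004     ] [0.6210261  0.17748446 0.004     ]
```

View pics/crop1.png

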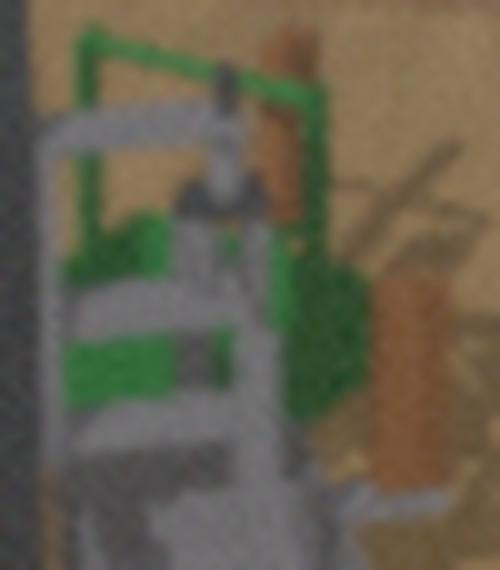

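Reading of the crop (×10, offset 248,148): the keeper plate is at (220,198) with its lower edge near y=215. The tip plate's top is just under it at (257,222), and the bracket arm's top is near y=117. That puts the tip edge at z≈0.190 (24 mm above the seat). The orange grip is at (410,380). Next I'll swing over to above the grip.

Careful with the scale: shifts go in shares of 100 cm and turns go in shares of 2 pi rad. That gives: -72.5 cm is -0.725, -57.9 cm is -0.579, 120 degrees is 0.3333.

Emit:
{"op": "jog_arm", "data": {"linear": [[-0.384,-0.21,-0.048],[-0.384,-0.21,-0.048],[-0.384,-0.21,-0.048],[-0.384,-0.21,-0.048],[-0.384,-0.21,-0.048],[-0.384,-0.21,-0.048],[-0.384,-0.21,-0.048],[-0.384,-0.21,-0.048],[-0.579,-0.725,-0.04],[-0.579,-0.725,-0.04],[-0.579,-0.725,-0.04],[-0.579,-0.725,-0.04]], "yaw": [0.0278,0.0556,0.0833,0.1111,0.1389,0.1667,0.1944,0.2222,0.25,0.2778,0.3056,0.3333], "hand": [0,0,0,0,0,0,0,0,0,0,0,0]}}

```text
t: 1.6
ee_pos: [0.5126, 0.0495, 0.297]
tcp_rot: [[0.745, 0.667, -0.0], [0.667, -0.745, 0.0], [0.0, -0.0, -1.0]]
contact_force: [0.4, -0.1, 0.5]
finger_gap: 0.0879
finger_force: 0.0
```

Scaled: 23.2 cm is 0.232, 3.7 cm is 0.037, 20.4 degrees is 0.0567.

Emit:
{"op": "jog_arm", "data": {"linear": [[-0.188,0.232,0.02],[-0.188,0.232,0.02],[-0.188,0.232,0.037],[-0.188,0.232,0.037],[-0.188,0.232,0.037],[-0.188,0.232,0.037],[-0.188,0.232,0.037],[-0.188,0.232,0.037]], "yaw": [0.0139,0.0278,0.0417,0.0567,0.0567,0.0567,0.0567,0.0567], "hand": [0,0,0,0,0,0,0.2,0.2]}}

```text
t: 2.6
ee_pos: [0.5298, -0.2448, 0.2601]
tcp_rot: [[0.928, 0.373, 0.0], [0.373, -0.928, 0.001], [0.001, -0.001, -1.0]]
contact_force: [-0.1, -0.1, -0.3]
finger_gap: 0.0713
finger_force: 0.0
```

```bash
python3 - <<'E'
from h import *
o=manip.observe();print(o["t"],np.round(o["ee_pos"],4),np.round(o["tcp_rot"],3).tolist(),o["finger_gap"],o["contact_force"])
for n in("top","side"): cv2.imwrite(f"pics/{n}1.png",manip.get_image(n))
a=cv2.imread("pics/top1.png")[140:240,270:370];b=cv2.imread("pics/side1.png")[110:210,225:325]
cv2.imwrite("pics/c1.png",cv2.resize(np.hstack([a,b]),None,fx=4,fy=4,interpolation=cv2.INTER_CUBIC))
E
```

```text
2.6 [ 0.5298 -0.2448  0.2601] [[0.928, 0.373, 0.0], [0.373, -0.928, 0.001], [0.001, -0.001, -1.0]] 0.07128463042511135 [-0.13020423 -0.05341292 -0.30519655]
```

View pics/c1.png

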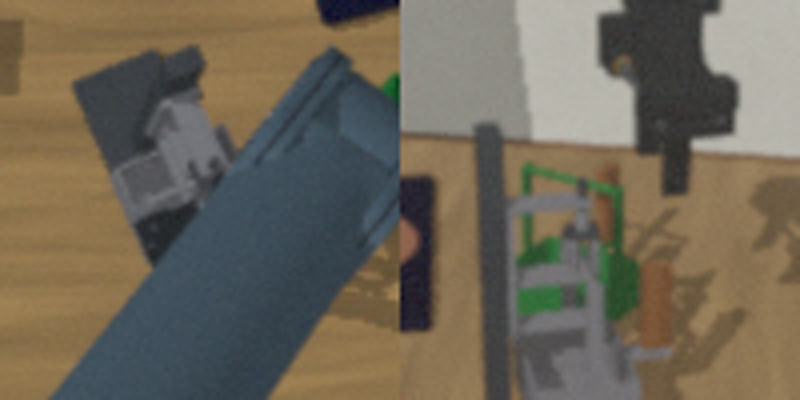

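The side view shows the fingers above the grip at crop (675,190), with the grip at (656,300). The fingers look about 5 px to the right of the grip, so I'll compare that with the projection. The arm hides the grip in the top view.

```bash
python3 - <<'E'
from h import *
p=np.array([.5298,-.2448,.2601]);X=np.array([.931,.365,0]);Y=np.array([-.365,.931,0])
print("tips",proj("side",p-[0,0,.014]),"same xy at .12",proj("side",[p[0],p[1],.12]))
for dx in(-10,0,10):
  for dy in(-10,0,10): print(dx,dy,proj("side",p+X*dx/1e3+Y*dy/1e3-[0,0,.14]).round(1), proj("top",[*(p+X*dx/1e3+Y*dy/1e3)[:2],.16]).round(1))
for n,r,lo in(("side",(282,170,296,202),0),("top",(318,195,340,215),0)):
    im=cv2.imread(f"pics/{n}0.png").astype(float);x0,y0,x1,y1=r
    c=im[y0:y1,x0:x1];d=(c[...,2]-c[...,0]).round().astype(int)
    print(n);print(d if n=="top" else d[6:24:4])
    m=((c[...,2]>1.75*c[...,0])) ; hs=cv2.cvtColor(c.astype(np.uint8),cv2.COLOR_BGR2HSV)
    if n=="top": print(hs[...,0]);print(hs[...,1])
E
```

```text
tips [289.88898137 152.77177248] same xy at .12 [289.05757067 186.67865204]
-10 -10 [291.2 185. ] [330.3 204.2]
-10 0 [291.9 186.4] [327.6 205.3]
-10 10 [292.6 187.8] [324.9 206.5]
0 -10 [288.4 185.3] [329.1 201.5]
0 0 [289.1 186.7] [326.4 202.6]
0 10 [289.8 188.1] [323.7 203.7]
10 -10 [285.5 185.6] [327.9 198.8]
10 0 [286.2 186.9] [325.2 199.9]
10 10 [286.9 188.3] [322.4 201. ]
side
[[-1  2 23 49 60 64 62 62 60 60 60 58 53 56]
 [ 2  3 17 48 58 66 66 60 58 56 57 48 42 43]
 [ 4  1 20 47 63 64 63 63 60 58 58 54 48 44]
 [35 39 46 56 61 64 66 64 62 59 58 49 43 41]
 [44 45 47 56 65 62 61 63 59 62 54 47 45 43]]
top
[[-4 -9 -4 -4 -5 -7 -3 -8 -5 -4 -5 -3 -2  1  8 23 34 44 47 45 45 46]
 [-7 -7 -6 -8 -5 -6 -3 -7 -5 -4 -3  3  7 25 39 43 44 45 43 45 47 44]
 [-4 -4 -5 -4 -5 -3 -5 -7  0  2 14 28 41 41 44 42 42 46 43 45 44 44]
 [-6 -1 -4 -4 -5 -4 -3  7 25 33 44 47 48 44 44 44 44 45 43 41 44 44]
 [-4 -7 -5 -6 -7 -2  8 39 60 74 70 65 47 44 44 40 39 46 41 43 46 49]
 [-5  2  3 -5 -4  0 13 49 74 77 74 65 53 44 44 46 47 47 49 47 46 46]
 [ 8 22 27  7 -2  4 30 64 69 78 73 67 57 47 45 45 46 45 45 48 43 45]

[... 3919 characters left out ...]
7 127 122 115 117 118 107 114
  110 110 114 108]
 [117 114 110 117 110 105  78 116 147 125 114 117 121 115 121 113 115 117
  116 109 111 112]
 [119 122 118 112 115 108  87  90 122 122 115 117 119 116 113 109 120 114
  111 113 114 119]
 [119 118 124 121 115 115 117 112 111 114 116 109 113 116 114 117 115 119
  111 120 115 119]
 [118 119 118 126 115 111 110 114 116 115 121 114 119 123 117 106 130 116
  116 125 121 115]
 [125 119 118 118 116 114 120 125 118 123 118 116 113 109 119 109 118 115
  118 119 112 116]
 [117 119 121 115 113 118 117 119 120 121 118 114 117 118 118 115 114 115
  118 121 116 119]
 [117 118 116 117 117 114 120 120 116 125 116 114 118 117 119 114 122 116
  116 117 119 117]]
```

Scaled: 12.7 cm is 0.127, 12 cm is 0.12, 0.3 degrees is 0.0008.

Emit:
{"op": "jog_arm", "data": {"linear": [[-0.002,0.003,0.03],[-0.002,0.003,0.06],[-0.002,0.003,0.085],[-0.002,0.003,0.105],[-0.002,0.003,0.12],[-0.002,0.003,0.127],[-0.002,0.003,0.127],[-0.002,0.003,0.127]], "yaw": [0.0008,0.0008,0.0008,0.0008,0.0008,0.0008,0.0008,0.0008], "hand": [0.2,0.2,0.2,0.3,0.4,0.5,0.5,0.5]}}

```text
t: 3.7
ee_pos: [0.529, -0.2507, 0.1338]
tcp_rot: [[0.931, 0.365, 0.001], [0.365, -0.931, -0.0], [0.001, 0.001, -1.0]]
contact_force: [0.5, 1.0, 0.8]
finger_gap: 0.0439
finger_force: 0.0
```

```bash
python3 - <<'E'
from h import *
o=manip.observe();print(o["t"],np.round(o["ee_pos"],4),np.round(o["tcp_rot"],3).tolist(),o["finger_gap"],o["contact_force"])
cv2.imwrite("pics/side2.png",manip.get_image("side"))
b=cv2.imread("pics/side2.png")[120:220,225:325]
cv2.imwrite("pics/c2.png",cv2.resize(b,None,fx=6,fy=6,interpolation=cv2.INTER_CUBIC))
E
```

```text
3.7 [ 0.529  -0.2507  0.1338] [[0.931, 0.365, 0.001], [0.365, -0.931, -0.0], [0.001, 0.001, -1.0]] 0.043922587738197065 [0.50683277 1.04944944 0.81657809]
```

View pics/c2.png

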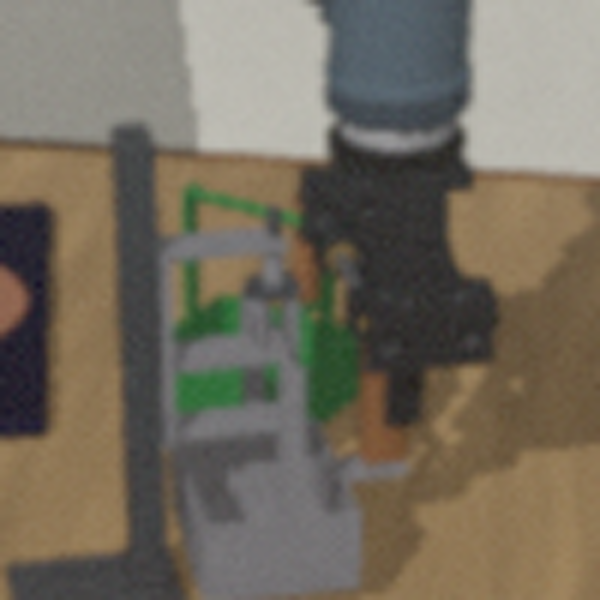

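The fingers straddle the grip. In the crop the near finger is at (406,400) and the grip at (384,420), so after parallax the grip is 3–4 mm further towards +x. I'll shift by that and close.

Scaled: 0.3 cm is 0.003, -0.2 cm is -0.002.

Emit:
{"op": "jog_arm", "data": {"linear": [[0.003,-0.002,0],[0.003,-0.002,0],[0.003,-0.002,0],[0.003,-0.002,0],[0.003,-0.002,0],[0.003,-0.002,0],[0.003,-0.002,0],[0.003,-0.002,0],[0.003,-0.002,0]], "yaw": [0,0,0,0,0,0,0,0,0], "hand": [0.5,0.6,0.7,0.75,0.8,0.9,1,1,1]}}

```text
t: 4.88
ee_pos: [0.5305, -0.2474, 0.1331]
tcp_rot: [[0.931, 0.366, -0.0], [0.366, -0.931, -0.0], [-0.0, 0.0, -1.0]]
contact_force: [0.0, -0.6, 0.3]
finger_gap: 0.014
finger_force: 29.8
```

Emit:
{"op": "jog_arm", "data": {"linear": [[0,0,0],[0,0,0],[0,0,0]], "yaw": [0,0,0], "hand": [1,1,1]}}

```text
t: 5.25
ee_pos: [0.5305, -0.2474, 0.1331]
tcp_rot: [[0.931, 0.365, -0.0], [0.365, -0.931, -0.0], [-0.0, 0.0, -1.0]]
contact_force: [-0.3, 0.0, -0.1]
finger_gap: 0.0136
finger_force: 29.8
```

Scaled: -0.8 cm is -0.008, -0.6 cm is -0.006.

Emit:
{"op": "jog_arm", "data": {"linear": [[0,0,-0.002],[0,0,-0.004],[0,0,-0.006],[0,0,-0.008],[0,0,-0.008],[0,0,-0.008]], "yaw": [0,0,0,0,0,0], "hand": [1,1,1,1,1,1]}}

```text
t: 6.0
ee_pos: [0.5306, -0.2474, 0.1411]
tcp_rot: [[0.931, 0.366, -0.0], [0.366, -0.931, 0.0], [-0.0, -0.0, -1.0]]
contact_force: [0.6, 0.3, -1.4]
finger_gap: 0.0137
finger_force: 29.8
```

```bash
cat > s.py <<'E'
from h import *
o=manip.observe();print(o["t"],np.round(o["ee_pos"],4),np.round(o["contact_force"],2),np.round(o["moment"],2),round(o["finger_gap"],4))
E
python3 s.py
```

```text
6.0 [ 0.5306 -0.2474  0.1411] [ 0.62  0.27 -1.39] [-0.05  0.23  0.06] 0.0137
```

Scaled: -0.8 cm is -0.008, -0.6 cm is -0.006.

Emit:
{"op": "jog_arm", "data": {"linear": [[0,0,-0.002],[0,0,-0.004],[0,0,-0.006],[0,0,-0.008],[0,0,-0.008],[0,0,-0.008]], "yaw": [0,0,0,0,0,0], "hand": [1,1,1,1,1,1]}}

```text
t: 6.75
ee_pos: [0.5305, -0.2474, 0.1491]
tcp_rot: [[0.931, 0.366, -0.0], [0.366, -0.931, 0.0], [-0.0, -0.0, -1.0]]
contact_force: [-0.2, -0.6, -1.7]
finger_gap: 0.0138
finger_force: 29.8
```

```bash
python3 s.py; python3 - <<'E'
from h import *
b=manip.get_image("side");cv2.imwrite("pics/side3.png",b);b=b[140:220,245:305]
cv2.imwrite("pics/c3.png",cv2.resize(b,None,fx=7.5,fy=7.5,interpolation=cv2.INTER_CUBIC))
E
```

```text
6.75 [ 0.5305 -0.2474  0.1491] [-0.23 -0.56 -1.73] [-0.06  0.27 -0.01] 0.0138
```

View pics/c3.png

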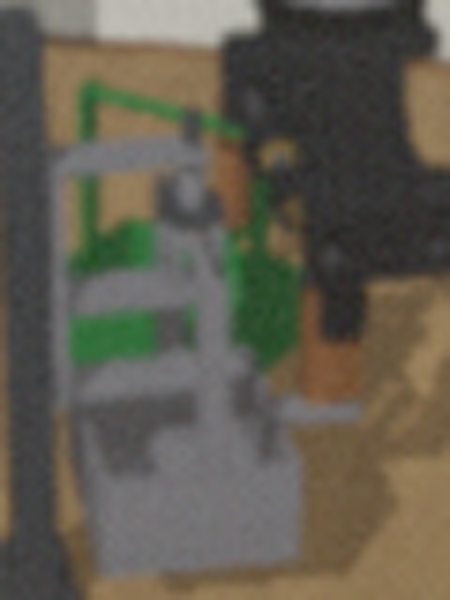

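The basket has lifted level with the fingers: its bottom edge rose from about 219 to about 216 px and its slope is unchanged. The bar is just under the keeper at (190,205). From here I'll feel upwards in small steps with averaged force readings.

```bash
cat > f.py <<'E'
from h import *
F=[];M=[]
for i in range(8):
    manip.get_image("side");o=manip.observe();F.append(o["contact_force"]);M.append(o["moment"])
X=np.array([[.931,.366,0],[-.366,.931,0],[0,0,1]])
print(round(o["t"],2),np.round(o["ee_pos"],4),"F stand xyz",(X@np.mean(F,0)).round(2),"sd",np.std(F,0).round(2),"M",(X@np.mean(M,0)).round(3))
E
python3 f.py
```

```text
7.2 [ 0.5306 -0.2474  0.1491] F stand xyz [-0.24 -0.28 -1.66] sd [0.55 0.32 0.29] M [0.025 0.25  0.006]
```

Scaled: -0.3 cm is -0.003, -0.2 cm is -0.002.

Emit:
{"op": "jog_arm", "data": {"linear": [[0,0,-0.001],[0,0,-0.002],[0,0,-0.003],[0,0,-0.003]], "yaw": [0,0,0,0], "hand": [1,1,1,1]}}

```text
t: 7.7
ee_pos: [0.5307, -0.2474, 0.1522]
tcp_rot: [[0.931, 0.366, 0.0], [0.366, -0.931, -0.0], [0.0, 0.0, -1.0]]
contact_force: [-0.1, 0.3, -1.1]
finger_gap: 0.0138
finger_force: 29.8
```

```bash
python3 f.py
```

```text
8.1 [ 0.5306 -0.2474  0.1521] F stand xyz [ 0.15 -0.28 -1.67] sd [0.3  0.26 0.58] M [ 0.024  0.247 -0.002]
```

Scaled: -0.2 cm is -0.002, -0.1 cm is -0.001.

Emit:
{"op": "jog_arm", "data": {"linear": [[0,0,-0.001],[0,0,-0.002],[0,0,-0.002]], "yaw": [0,0,0], "hand": [1,1,1]}}

```text
t: 8.48
ee_pos: [0.5306, -0.2474, 0.1542]
tcp_rot: [[0.931, 0.366, 0.0], [0.366, -0.931, -0.0], [0.0, 0.0, -1.0]]
contact_force: [1.1, -0.5, -1.9]
finger_gap: 0.0136
finger_force: 29.8
```

```bash
python3 f.py
```

```text
8.88 [ 0.5306 -0.2474  0.1541] F stand xyz [-0.01 -0.22 -2.08] sd [0.36 0.41 0.35] M [0.026 0.248 0.007]
```

Scaled: -0.15 cm is -0.0015, -0.1 cm is -0.001.

Emit:
{"op": "jog_arm", "data": {"linear": [[0,0,-0.001],[0,0,-0.0015],[0,0,-0.0015]], "yaw": [0,0,0], "hand": [1,1,1]}}

```text
t: 9.25
ee_pos: [0.5306, -0.2474, 0.1557]
tcp_rot: [[0.931, 0.365, 0.0], [0.365, -0.931, -0.0], [0.0, 0.0, -1.0]]
contact_force: [0.5, -0.0, -1.8]
finger_gap: 0.0142
finger_force: 29.8
```

```bash
python3 f.py
```

```text
9.65 [ 0.5306 -0.2474  0.1556] F stand xyz [-0.04 -0.1  -1.97] sd [0.32 0.65 0.52] M [0.013 0.261 0.006]
```

Emit:
{"op": "jog_arm", "data": {"linear": [[0,0,-0.001],[0,0,-0.0015],[0,0,-0.0015]], "yaw": [0,0,0], "hand": [1,1,1]}}

```text
t: 10.02
ee_pos: [0.5304, -0.2474, 0.157]
tcp_rot: [[0.931, 0.365, -0.0], [0.365, -0.931, 0.0], [-0.0, -0.0, -1.0]]
contact_force: [-0.5, -0.0, -2.5]
finger_gap: 0.0139
finger_force: 29.8
```

```bash
python3 f.py
```

```text
10.43 [ 0.5305 -0.2474  0.157 ] F stand xyz [-0.61 -0.08 -2.78] sd [0.46 0.54 0.29] M [ 0.006  0.415 -0.02 ]
```

Scaled: -0.15 cm is -0.0015, -0.1 cm is -0.001.

Emit:
{"op": "jog_arm", "data": {"linear": [[0,0,-0.001],[0,0,-0.0015],[0,0,-0.0015]], "yaw": [0,0,0], "hand": [1,1,1]}}

```text
t: 10.8
ee_pos: [0.5305, -0.2474, 0.1586]
tcp_rot: [[0.931, 0.365, -0.0], [0.365, -0.931, 0.0], [-0.0, -0.0, -1.0]]
contact_force: [-0.8, -0.1, -3.1]
finger_gap: 0.0136
finger_force: 29.8
```

```bash
python3 f.py
```

```text
11.2 [ 0.5305 -0.2474  0.1586] F stand xyz [-1.26  0.19 -3.25] sd [0.27 0.58 0.21] M [0.024 0.538 0.007]
```

Keeper contact came at TCP z≈0.1563, so the keeper underside is about 23 mm above the bar's start. Fx is also building to −1.3 N, which means the bar is pressing on the back side. I'll ease −x a little to relieve it.

Scaled: -0.2 cm is -0.002, -0.1 cm is -0.001.

Emit:
{"op": "jog_arm", "data": {"linear": [[-0.001,0,0],[-0.002,0,0],[-0.002,0,0]], "yaw": [0,0,0], "hand": [1,1,1]}}

```text
t: 11.58
ee_pos: [0.529, -0.248, 0.1587]
tcp_rot: [[0.931, 0.366, 0.001], [0.366, -0.931, 0.0], [0.001, 0.0, -1.0]]
contact_force: [1.1, -0.3, -4.3]
finger_gap: 0.0138
finger_force: 29.9
```

```bash
python3 f.py;python3 - <<'E'
from h import *
b=manip.get_image("side");cv2.imwrite("pics/side4.png",b);b=b[140:220,245:305]
cv2.imwrite("pics/c4.png",np.hstack([cv2.resize(q,None,fx=6.5,fy=6.5,interpolation=cv2.INTER_CUBIC) for q in(cv2.imread("pics/side3.png")[140:220,245:305],b)]))
E
```

```text
11.97 [ 0.5287 -0.2481  0.1586] F stand xyz [ 1.21  0.01 -3.39] sd [0.35 0.45 0.59] M [-0.009  0.187 -0.007]
```

View pics/c4.png

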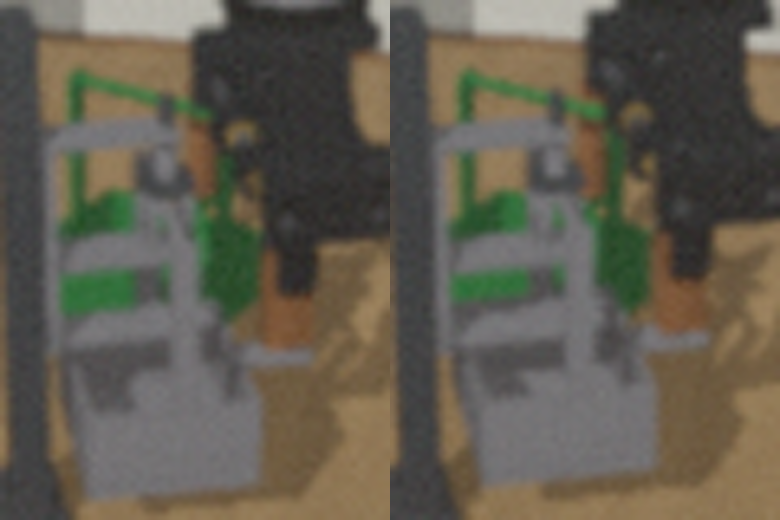

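The basket is still level (bottom-edge slope about −0.09 to −0.10), with the bar against the keeper at right crop (555,180). The Fx sign flipped with the shift, so it looks like friction at the bar rather than jamming. Carrying on up in small steps.

Scaled: -0.2 cm is -0.002, -0.1 cm is -0.001.

Emit:
{"op": "jog_arm", "data": {"linear": [[0,0,-0.001],[0,0,-0.002],[0,0,-0.002]], "yaw": [0,0,0], "hand": [1,1,1]}}

```text
t: 12.4
ee_pos: [0.5286, -0.2482, 0.1606]
tcp_rot: [[0.931, 0.365, -0.0], [0.365, -0.931, 0.0], [-0.0, -0.0, -1.0]]
contact_force: [1.2, 0.3, -3.3]
finger_gap: 0.0137
finger_force: 29.9
```

```bash
python3 f.py
```

```text
12.8 [ 0.5287 -0.2482  0.1606] F stand xyz [ 0.79  0.26 -4.05] sd [0.47 0.45 0.35] M [0.02  0.289 0.007]
```

Emit:
{"op": "jog_arm", "data": {"linear": [[0,0,-0.001],[0,0,-0.002],[0,0,-0.002]], "yaw": [0,0,0], "hand": [1,1,1]}}

```text
t: 13.18
ee_pos: [0.5286, -0.2482, 0.1626]
tcp_rot: [[0.931, 0.365, -0.0], [0.365, -0.931, -0.0], [-0.0, -0.0, -1.0]]
contact_force: [1.0, 0.1, -3.5]
finger_gap: 0.0142
finger_force: 29.9
```

```bash
python3 f.py
```

```text
13.57 [ 0.5286 -0.2481  0.1626] F stand xyz [ 0.49  0.05 -4.51] sd [0.55 0.27 0.41] M [-0.046  0.37  -0.001]
```

Scaled: -0.4 cm is -0.004, -0.3 cm is -0.003.

Emit:
{"op": "jog_arm", "data": {"linear": [[0,0,-0.0007],[-0.001,0,-0.0007],[-0.002,0,-0.0007],[-0.003,0,-0.0007],[-0.004,0,-0.0007],[-0.004,0,-0.0007]], "yaw": [0,0,0,0,0,0], "hand": [1,1,1,1,1,1]}}

```text
t: 14.32
ee_pos: [0.5249, -0.2494, 0.1633]
tcp_rot: [[0.931, 0.366, -0.0], [0.366, -0.931, 0.0], [-0.0, -0.0, -1.0]]
contact_force: [1.1, 0.8, -4.2]
finger_gap: 0.0138
finger_force: 30.0
```

```bash
python3 f.py
```

```text
14.72 [ 0.5249 -0.2495  0.1632] F stand xyz [ 1.29  0.   -3.87] sd [0.26 0.42 0.65] M [0.038 0.257 0.023]
```

Scaled: -0.3 cm is -0.003, -0.2 cm is -0.002.

Emit:
{"op": "jog_arm", "data": {"linear": [[-0.001,0,0],[-0.002,0,0],[-0.003,0,0],[-0.003,0,0]], "yaw": [0,0,0,0], "hand": [1,1,1,1]}}

```text
t: 15.22
ee_pos: [0.5221, -0.2508, 0.1633]
tcp_rot: [[0.931, 0.365, 0.0], [0.365, -0.931, -0.0], [-0.0, 0.0, -1.0]]
contact_force: [1.0, 1.0, -4.6]
finger_gap: 0.0137
finger_force: 30.0
```

```bash
python3 f.py
```

```text
15.62 [ 0.5221 -0.2508  0.1633] F stand xyz [ 0.58 -0.19 -4.1 ] sd [0.52 0.43 0.28] M [-0.001  0.275 -0.017]
```

Sliding freely. Drawing on.

Scaled: -0.6 cm is -0.006, -0.45 cm is -0.0045.

Emit:
{"op": "jog_arm", "data": {"linear": [[-0.0015,0,0],[-0.003,0,0],[-0.0045,0,0],[-0.006,0,0],[-0.006,0,0]], "yaw": [0,0,0,0,0], "hand": [1,1,1,1,1]}}

```text
t: 16.25
ee_pos: [0.5164, -0.253, 0.1633]
tcp_rot: [[0.931, 0.365, -0.0], [0.365, -0.931, 0.0], [-0.0, -0.0, -1.0]]
contact_force: [0.5, -0.3, -4.2]
finger_gap: 0.0137
finger_force: 30.0
```

```bash
python3 f.py
```

```text
16.65 [ 0.5164 -0.253   0.1632] F stand xyz [ 0.35 -0.11 -4.09] sd [0.37 0.38 0.26] M [ 0.021  0.365 -0.001]
```

Scaled: -0.8 cm is -0.008, -0.6 cm is -0.006.

Emit:
{"op": "jog_arm", "data": {"linear": [[-0.002,0,0],[-0.004,0,0],[-0.006,0,0],[-0.008,0,0],[-0.008,0,0]], "yaw": [0,0,0,0,0], "hand": [1,1,1,1,1]}}

```text
t: 17.27
ee_pos: [0.5091, -0.256, 0.1635]
tcp_rot: [[0.931, 0.365, 0.0], [0.365, -0.931, -0.0], [0.0, 0.0, -1.0]]
contact_force: [-0.1, 0.6, -1.8]
finger_gap: 0.0135
finger_force: 30.0
```

```bash
python3 f.py
```

```text
17.68 [ 0.5092 -0.2558  0.1633] F stand xyz [-0.24 -0.07 -1.67] sd [0.46 0.49 0.54] M [0.035 0.259 0.001]
```

Free of the keeper: Fz is back to the bare weight. I'll draw clear, then lift.

Scaled: -10 cm is -0.1, -9.5 cm is -0.095.

Emit:
{"op": "jog_arm", "data": {"linear": [[-0.005,0,0],[-0.015,0,0],[-0.03,0,0],[-0.045,0,0],[-0.06,0,-0.005],[-0.075,0,-0.015],[-0.09,0,-0.03],[-0.095,0,-0.045],[-0.1,0,-0.06],[-0.1,0,-0.07],[-0.1,0,-0.075],[-0.1,0,-0.075]], "yaw": [0,0,0,0,0,0,0,0,0,0,0,0], "hand": [1,1,1,1,1,1,1,1,1,1,1,1]}}

```text
t: 19.18
ee_pos: [0.4165, -0.2921, 0.2384]
tcp_rot: [[0.931, 0.366, 0.0], [0.366, -0.931, -0.0], [0.0, 0.0, -1.0]]
contact_force: [0.2, -0.5, -0.6]
finger_gap: 0.0138
finger_force: 30.0
```

```bash
python3 s.py; python3 - <<'E'
from h import *
a=manip.get_image("top");b=manip.get_image("side")
cv2.imwrite("pics/tb5.png",np.vstack([cv2.resize(a[130:330,130:400],(800,593)[:2])])[:600]); cv2.imwrite("pics/side5.png",b[100:300,180:447]);cv2.imwrite("pics/both5.png",np.hstack([cv2.resize(a[140:340,150:350],(400,400)),cv2.resize(b[120:320,190:390],(400,400))]))
E
```

```text
19.175 [ 0.4165 -0.2921  0.2384] [ 0.25 -0.49 -0.6 ] [-0.11  0.28  0.  ] 0.0138
```

View pics/both5.png

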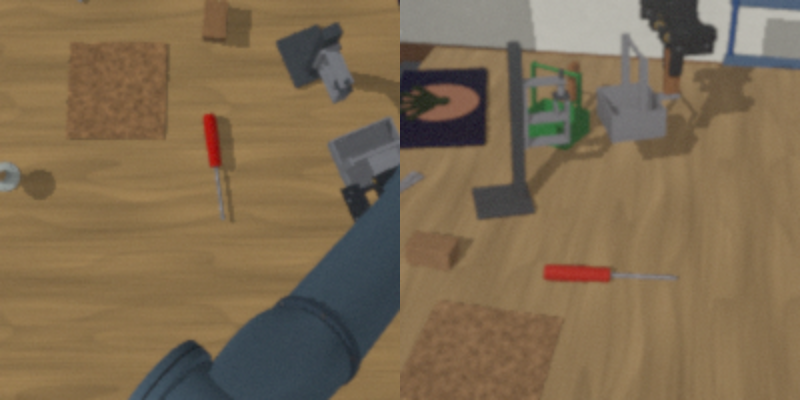

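Top view: the mat is at crop (118,90), i.e. px (208.8,185.3), and the basket is clear of the stand at (365,155). Side view: it hangs level at (632,105). Carrying it to the mat, keeping well away from the stand.

Scaled: -33.2 cm is -0.332, -31.6 cm is -0.316.

Emit:
{"op": "jog_arm", "data": {"linear": [[0.009,-0.03,-0.01],[0.018,-0.07,-0.02],[0.028,-0.105,-0.02],[0.037,-0.138,-0.02],[0.059,-0.168,-0.02],[0.082,-0.198,-0.02],[0.104,-0.228,-0.02],[0.126,-0.258,-0.02],[0.149,-0.288,-0.02],[0.18,-0.302,-0.02],[0.21,-0.316,-0.02],[0.24,-0.332,-0.02]], "yaw": [0,0,0,0,0,0,0,0,0,0,0,0], "hand": [1,1,1,1,1,1,1,1,1,1,1,1]}}

```text
t: 20.78
ee_pos: [0.5185, 0.1052, 0.2577]
tcp_rot: [[0.931, 0.365, -0.001], [0.365, -0.931, -0.001], [-0.001, 0.0, -1.0]]
contact_force: [0.3, 0.3, -1.3]
finger_gap: 0.0136
finger_force: 30.0
```

Scaled: 6.2 cm is 0.062, 6 cm is 0.06.

Emit:
{"op": "jog_arm", "data": {"linear": [[0.02,-0.01,0],[0.04,-0.02,0],[0.06,-0.028,0],[0.062,-0.029,0],[0.062,-0.029,0],[0.062,-0.029,0]], "yaw": [0,0,0,0,0,0], "hand": [1,1,1,1,1,1]}}

```text
t: 21.52
ee_pos: [0.5647, 0.1531, 0.2582]
tcp_rot: [[0.931, 0.364, -0.001], [0.364, -0.931, -0.0], [-0.001, -0.0, -1.0]]
contact_force: [-0.2, -0.3, -1.2]
finger_gap: 0.0139
finger_force: 30.0
```

```bash
python3 s.py; python3 - <<'E'
from h import *
a=manip.get_image("top");b=manip.get_image("side");cv2.imwrite("pics/top6.png",a);cv2.imwrite("pics/side6.png",b)
cv2.imwrite("pics/both6.png",np.hstack([cv2.resize(a[120:260,150:290],(400,400)),cv2.resize(b[200:340,160:300],(400,400))]))
for z in(.146,): print(proj("side",[.625,.178,.004]),proj("top",[.625,.178,.004]))
E
```

```text
21.525 [0.5647 0.1531 0.2582] [-0.19 -0.27 -1.17] [-0.11  0.25 -0.03] 0.0139
[232.13300879 295.69056788] [208.58433818 185.58409597]
```

View pics/both6.png

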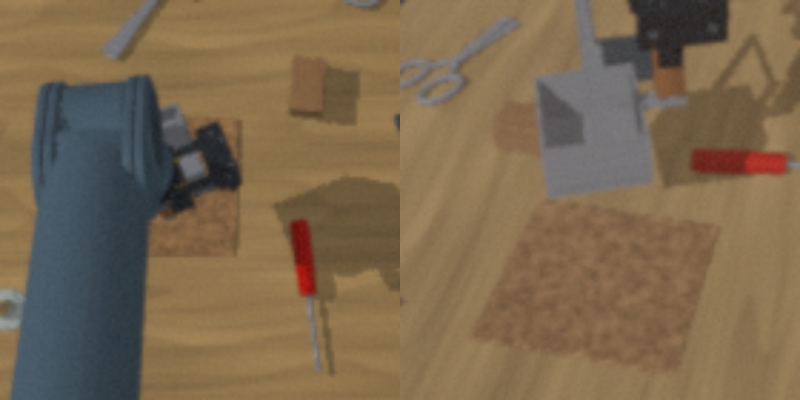

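Side view: the mat centre is at crop (602,279), about px (231,298). The basket is held level above it with its tray bottom at (600,190). The top view shows the gripper over the mat and the bystanders where they were. Averaging the two views puts the mat at (0.626,0.181). Lowering now.

Scaled: 14.6 cm is 0.146, 14.4 cm is 0.144.

Emit:
{"op": "jog_arm", "data": {"linear": [[0.003,-0.003,0.02],[0.003,-0.003,0.045],[0.003,-0.003,0.07],[0.003,-0.003,0.095],[0.003,-0.003,0.115],[0.003,-0.003,0.13],[0.003,-0.003,0.14],[0.003,-0.003,0.144],[0.003,-0.003,0.146],[0.003,-0.003,0.146]], "yaw": [0,0,0,0,0,0,0,0,0,0], "hand": [1,1,1,1,1,1,1,1,1,1]}}

```text
t: 22.88
ee_pos: [0.5673, 0.158, 0.1127]
tcp_rot: [[0.931, 0.365, 0.001], [0.365, -0.931, 0.0], [0.001, 0.0, -1.0]]
contact_force: [-0.6, -0.1, -2.5]
finger_gap: 0.014
finger_force: 30.0
```

```bash
python3 f.py
```

```text
23.27 [0.567  0.158  0.1124] F stand xyz [-0.02  0.27 -1.54] sd [0.45 0.72 0.39] M [ 0.023  0.246 -0.026]
```

Scaled: 0.3 cm is 0.003, 0.2 cm is 0.002.

Emit:
{"op": "jog_arm", "data": {"linear": [[0,0,0.001],[0,0,0.002],[0,0,0.003],[0,0,0.003]], "yaw": [0,0,0,0], "hand": [1,1,1,1]}}

```text
t: 23.78
ee_pos: [0.5666, 0.1576, 0.1096]
tcp_rot: [[0.931, 0.365, -0.001], [0.365, -0.931, 0.0], [-0.001, -0.0, -1.0]]
contact_force: [-4.4, -1.1, 5.8]
finger_gap: 0.0137
finger_force: 30.0
```

```bash
python3 f.py
```

```text
24.18 [0.5666 0.1577 0.1096] F stand xyz [-4.66  0.42  5.18] sd [0.51 0.41 0.46] M [0.085 0.784 0.037]
```

The far edge touched first at z≈0.111. I'll ease down another 1 mm, hold briefly, then check.

Scaled: 0.15 cm is 0.0015, -0.1 cm is -0.001.

Emit:
{"op": "jog_arm", "data": {"linear": [[-0.001,0,0.0005],[-0.001,0,0.001],[-0.001,0,0.0015],[-0.001,0,0.0015],[-0.001,0,0.0015]], "yaw": [0,0,0,0,0], "hand": [1,1,1,1,1]}}

```text
t: 24.8
ee_pos: [0.5655, 0.1571, 0.108]
tcp_rot: [[0.931, 0.365, -0.001], [0.365, -0.931, -0.0], [-0.001, -0.0, -1.0]]
contact_force: [-4.7, -1.4, 7.0]
finger_gap: 0.0138
finger_force: 30.0
```

```bash
python3 f.py; python3 - <<'E'
from h import *
b=manip.get_image("side");cv2.imwrite("pics/c7.png",cv2.resize(b[220:340,160:300],None,fx=5,fy=5,interpolation=cv2.INTER_CUBIC))
E
```

```text
25.2 [0.5654 0.1572 0.108 ] F stand xyz [-5.5   0.42  7.06] sd [0.41 0.61 0.51] M [0.104 0.943 0.013]
```

View pics/c7.png

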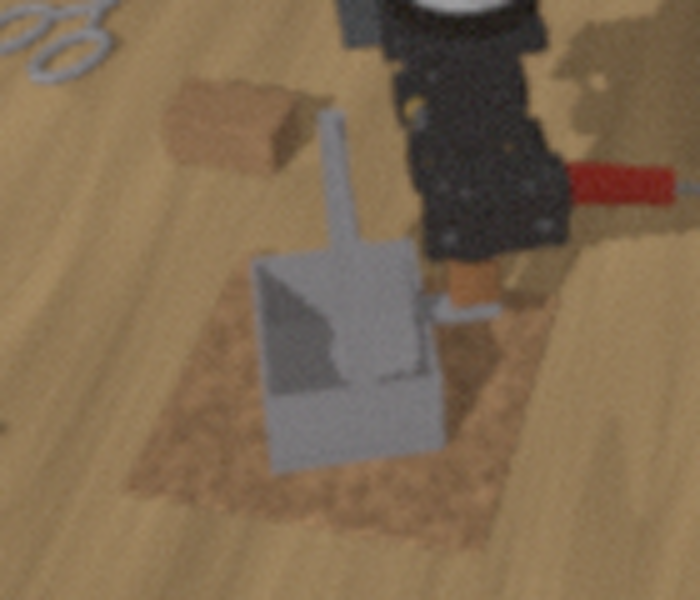

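The basket stands squarely on the mat: its tray bottom edge runs (272,472)–(443,447) and the mat surrounds it on all sides. That was one picture over the limit of 10, so I'll view no more and finish on numbers. Releasing and withdrawing upward.

Emit:
{"op": "jog_arm", "data": {"linear": [[-0.0005,0,-0.0002],[-0.001,0,-0.0005],[-0.001,0,-0.0005],[-0.001,0,-0.0005],[-0.001,0,-0.0005],[-0.001,0,-0.0005],[-0.001,0,-0.0005],[-0.001,0,-0.0005]], "yaw": [0,0,0,0,0,0,0,0], "hand": [1,1,0.8,0.7,0.6,0.5,0.5,0.5]}}

```text
t: 26.25
ee_pos: [0.5651, 0.1572, 0.1083]
tcp_rot: [[0.931, 0.366, 0.0], [0.366, -0.931, 0.0], [0.0, 0.0, -1.0]]
contact_force: [-0.4, 0.6, 1.1]
finger_gap: 0.0442
finger_force: 0.0
```

Scaled: -15 cm is -0.15, -14 cm is -0.14.

Emit:
{"op": "jog_arm", "data": {"linear": [[0,0,-0.01],[0,0,-0.03],[0,0,-0.06],[0,0,-0.09],[0,0,-0.12],[0,0,-0.14],[0,0,-0.15],[0,0,-0.15],[0,0,-0.15],[0,0,-0.15]], "yaw": [0,0,0,0,0,0,0,0,0,0], "hand": [0.5,0.5,0.5,0.5,0.5,0.5,0.5,0.5,0.5,0.5]}}

```text
t: 27.5
ee_pos: [0.5646, 0.1571, 0.2575]
tcp_rot: [[0.931, 0.365, -0.001], [0.365, -0.931, -0.001], [-0.001, 0.0, -1.0]]
contact_force: [0.5, -1.1, -0.1]
finger_gap: 0.0441
finger_force: 0.0
```

```bash
python3 f.py; python3 - <<'E'
from h import *
b=manip.get_image("side");h=cv2.cvtColor(b,cv2.COLOR_BGR2HSV)
m=np.zeros(h.shape[:2],np.uint8);m[235:325,195:270]=cv2.inRange(h,(0,0,50),(179,60,255))[235:325,195:270]
n,l,s,c=cv2.connectedComponentsWithStats(m);k=1+np.argmax(s[1:,4]);print(s[k],c[k])
P=np.argwhere(l==k)[:,::-1];sm=P[:,0];
for x in(216,230,246):
    q=P[P[:,0]==x];print(x,q[:,1].max() if len(q) else None)
E
```

```text
27.9 [0.565  0.1572 0.2582] F stand xyz [-0.29 -0.22 -0.05] sd [0.46 0.26 0.59] M [0.037 0.155 0.008]
[ 210  242   51   73 1728] [229.60590278 287.36863426]
216 314
230 312
246 310
```

```bash
python3 -c "
from bench import manip
print(manip.hand_in())"
```

```text
the job is handed in; nothing more can be done
None
```

The basket was unhooked past the keeper, set down upright near the middle of the cork mat, released and handed in after about 28 s; no verdict was shown, and I viewed 11 pictures, one over the limit of 10.

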